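Take the red filter off the safelight and store it

TASK

Take the red filter frame off the safelight: lift it by its black grip past the sprung side catches until you feel it meet the keeper lugs above, without straining them, then draw it forward off the pegs. Stand it upright in the slot of the wooden storage stand, fully down, and let go; leave everything else where it stands.

Things in the scene. Friction and masses are not known exactly. Their poses are not given: they have to be found in the camera images.
- filter: Loose filter frame: upright aluminium plate, 120 mm wide (its y), 8 mm thick (x), 157 mm high (z) plus a black ribbed grip on top; 0.15 to 0.3 kg. Origin: middle of its lower edge; z up. Red pane up to z = 87 mm, open window above it up to z = 145 mm, then the top bar by which it hangs. A round bump on each side edge at z = 50 mm stands out 4 mm. Alike front and back.
- filter_grip (a point): Middle of the filter's black grip: 30 mm wide (y), 12 mm thick (x), from z = 156 to 200 mm above the filter's origin. Take it across its thickness, from above.
- filter_bar (a point): Middle of the underside of the filter's top bar (12 mm high, 8 mm thick, 120 mm wide), 145 mm above the filter's origin.
- safelight: Black safelight lamp, fixed on the table at a varying place: 90 mm deep (x), 150 mm wide (y), 185 mm high, foot 170 mm wide. Origin: middle of its underside, on the table; its front faces -x of its own frame, and the filter hangs there.
- pegs (a point): On the safelight, midway between the tops of its two steel pegs (y = +-23 mm, z = 180 mm, ends at x = -79 mm in the lamp's frame), under the hanging filter's top bar (x = -67 mm). To come off, the filter is lifted, then drawn toward the lamp's -x by 55 mm before it is raised further, and 90 mm before it is turned or moved sideways.
- lips (a point): Point at peg height, in line with the keeper. On each side (y = 34 to 48 mm, left and right) the brass keeper has a lip before the bar and a lug above it. Its height differs each time and is not reported: the bar clears the lips after a lift of 14 to 36 mm, and meets the lugs 7 mm later (21 to 43 mm). Ease down 2 mm from the lugs before drawing out. Never push the keeper with over 50 N.
- catches (a point): On the safelight, midway between its two sprung noses (y = +-64 mm), which hold the filter's side bumps down: some 5 to 8 N in all besides the weight, felt in the first 8 mm of the lift.
- stand: Storage stand, fixed on the table at a varying place: wooden base 90 mm (x) by 160 mm (y), 12 mm thick, with a grey slot along its y. Origin: middle of its underside; z up. The slot is 13 mm wide up to z = 41 mm, flares to about 28 mm at z = 60 mm, and is 134 mm long between end cheeks (top z = 41 mm).
- slot_floor (a point): Middle of the slot's floor, 12 mm above the stand's underside: here the middle of the filter's lower edge comes to stand, the filter's width along the slot.
- dev_tank: Bystander: black developing tank with orange cap, 98 mm wide, 138 mm high. Origin: middle of its underside.
- bottle_fixer: Bystander: brown bottle with black cap, 62 mm wide, 115 mm high. Origin: middle of its underside.
- bottle_wetting: Bystander: small brown bottle with white cap, 43 mm wide, 82 mm high. Origin: middle of its underside.
- graduate_250: Bystander: tall clear measuring cylinder, 66 by 76 mm, 235 mm high. Origin: middle of its underside.
- film_can_a: Bystander: film can with grey lid, 34 mm wide, 51 mm high. Origin: middle of its underside.
- film_can_c: Bystander: film can with orange lid, 34 mm wide, 51 mm high. Origin: middle of its underside.
- film_reel: Bystander: white film reel, 69 mm wide, 43 mm high. Origin: middle of its underside.
There are look-alikes about, which are no part of the job. There is more than one size of the stand; the one meant has the size given above.

How it is judged:
On the way:
1. the filter is off the pegs and drawn at least 45 mm forward of where it hung, still upright (x of filter in the frame of safelight below -0.112 m and angle between filter's own z axis and vertical below 0.35 rad), for 0.1 s.
At the end, for the whole second after the job is handed in: The filter stands in the stand's slot, its lower edge on the slot floor (origin 8 to 16 mm above the stand's underside, within 6 mm across and 12 mm along the slot of its middle), within 10 degrees of upright and at rest (z of filter in the frame of stand between 0.008 and 0.016 m and x of filter in the frame of stand between -0.006 and 0.006 m and y of filter in the frame of stand between -0.012 and 0.012 m and angle between filter's own z axis and vertical below 0.17 rad and linear speed of filter below 0.02 m/s); the robot touches nothing.
It fails at once if the safelight's pegs, keeper or catches are strained (filter pushed against the lamp with more than 50 N) (contact force between filter and safelight above 50 N).
It fails at once if a bystander is moved by more than 25 mm (distance of any of dev_tank, bottle_fixer, bottle_wetting, graduate_250, film_can_a, film_can_c, film_reel from where it was at the start of the episode above 0.025 m).
It also fails if it takes over 51 s, if anything falls off the work surface, if the arm or the gripper's body presses on something with over 40 N, if the wrist force passes 120 N, or if a joint passes its speed limit or range.

ROBOT

A 6-joint arm with a two-finger parallel gripper is mounted at the origin on a cart in front of the work surface, level with it; the furniture and walls round the work are solid. World frame = base frame: x ahead of the robot, y to its left, z up, the work surface at z = 0. Lengths are in m, angles in rad, forces in N, time in s.
With the tool pointing down it reaches from about 0.3 to 1 m from the base axis. Payload 5.1 kg.
Tool frame: the origin (TCP) lies at the very end of the fingers, on their centre line; the grasp point (between the pads) lies 19 mm behind it; z points along the fingers, y is the line along which they close (so a half turn about z gives the same grasp; the last joint's range is limited). The gripper opens to 95 mm and grips with 3 to 60 N. Pads are 20 mm wide; open, the fingers measure 119 mm over their backs; the gripper's body (75 mm by 180 mm) begins 59 mm behind the grasp point.
Start: joints at [-1.234, 0.124, 1.65, -0, 1.367, -0.083], TCP at [0.265, -0.594, 0.215] pointing down, gripper open.
Joint ranges: [-2.61, 2.61], [-1.02, 2.33], [0.03, 2.71], [-1.35, 4.49], [0.32, 2.68], [-2.91, 2.91]. Speed limits (rad/s): [2.57, 2.57, 3.14, 3.14, 3.14, 3.14].

INTERFACE

Orientations are given as a unit quaternion [w, x, y, z].
In Python, from rig import env, cams, job gives the robot as it stands.
- The arm moves only by the tool step_arm, never from a script. Its argument "series" is a list of rows, each an object with "xyz": the shift along the tool's x, y, z each as a share of 0.25 m, from -1 to 1, a list of three; "rot": the turn, a rotation vector about the tool's x, y, z each as a share of 180 degrees, from -1 to 1, a list of three; "claw": the closure, from -1 (fully open) to 1 (shut). A call has 1 to 12 rows; each row is the pose to reach, as a shift and turn from the pose commanded when the call began, along the tool's axes at that moment, turning the shorter way round; what a row does not reach only later rows make up. A row lasts 1/8 s, in which the tool goes at most 62.5 mm and 10.7 degrees, less where a joint would pass 70% of its speed; a pose out of reach is approached as far as the arm can. A call with a number of a shift or a turn outside -1 to 1 is refused whole. A call with a gripper value outside its range is refused whole. The fingers move at their own pace and stop on an object; "force" is the grip in N (left out, the last holds). Time passes only in rows, so rows that repeat a pose let the fingers close. It gives the time, the measured TCP pose, the force, the opening and the grip force at its end, in the units of the state.
- env.observe(): the state, without advancing time (a new reading comes with each control period).
- cams.read_camera(name): name is "scene" or "top" or "wrist"; returns a dict with "pixels" (400x640x3 uint8, red, green, blue), "range_z" (400x640 float32, m along the optical axis (not along the pixel's ray), 0 where there is no reading), "camera_matrix" (3x3 intrinsics, pixels), "R" (3x3) and "t" (3): a world point X has camera coordinates R X + t. Camera axes: x right, y down, z forward; pixel columns grow to the right and rows downward; lengths in m; the calibration is good to about 2 mm. A picture is of the moment at which its call begins.
- job.hand_in(): hands the job in; it is judged then, once.
The state is a dict: "clock": time; "joint_positions": joint angles; "dq": joint speeds; "joint_efforts": joint torques, N m; "tcp_pos": TCP position; "tool_rot": TCP orientation; "ft_force": force on the tool from outside, world axes, zero at the start; "wrist_torque": the same for the moment, N m; "width": finger opening in m; "gripper_force": force on a finger pad.
Only numpy, scipy, OpenCV 4.12 (cv2) and the standard library are available. Lean on these libraries where they do the work, as an engineer would, in place of code of your own. Each camera call takes 0.05 s, during which the arm holds its last target. There are 200 camera calls.

## Working session

There is one attempt and no reset: what is moved stays moved. The work goes in short steps, Python scripts to look and compute and a tool call to move; the robot and the scene stay as the last step left them, time stands still between calls to the robot, and variables do not carry over. Pictures are saved under pics/ and viewed, at most 10 in all, crops included, and the job is handed in when it is done.

Besides the shell and the picture viewer there is one more tool, called after "Emit:" in YAML: its name, and indented under it one key for each argument. step_arm: Moves the arm, as the interface text tells. Shift numbers are shares of 0.25 m and turn numbers shares of 180 degrees, none past 1 either way. Its arguments: {"type":"object","properties":{"series":{"type":"array","items":{"type":"object","properties":{"xyz":{"type":"array","items":{"type":"number"}},"rot":{"type":"array","items":{"type":"number"}},"claw":{"type":"number"}}}},"force":{"type":"number"}},"required":["series"]}

```bash
mkdir -p pics; ls; cat > h.py <<'E'
import numpy as np, cv2
from rig import env, cams, job
def cloud(c):
    K,R,t=map(np.array,(c["camera_matrix"],c["R"],c["t"])); d=c["range_z"]
    v,u=np.mgrid[:d.shape[0],:d.shape[1]]
    P=np.stack([(u-K[0,2])/K[0,0]*d,(v-K[1,2])/K[1,1]*d,d],-1)
    return (P-t.reshape(3))@R
E
python3 - <<'E'
from h import *
for n in ("scene","top"):
    c=cams.read_camera(n); np.savez(""+n+"0.npz",**c)
    cv2.imwrite(f"pics/{n}0.png",c["pixels"][...,::-1])
    R,t=np.array(c["R"]),np.array(c["t"]); print(n,-R.T@t.ravel(),R[2])
print(env.observe())
E
```

```text
pics
scene [0.12020976 0.80399406 0.75082118] [ 0.38186147 -0.76935273 -0.51213104]
top [ 0.30383457 -0.10014373  1.45581509] [ 0.20267444  0.0130476  -0.97915925]
{'clock': 0.1, 'joint_positions': array([-1.23358915e+00,  1.24470942e-01,  1.65150896e+00, -3.46885174e-05,
        1.36751632e+00, -8.26305645e-02]), 'dq': array([-6.35201508e-05, -1.58811682e-03, -2.61973450e-03, -1.90415793e-03,
        2.04980857e-04,  2.19324484e-04]), 'joint_efforts': array([ 2.05791466e-04, -4.18880296e+01, -3.61097574e+01,  7.76718068e-02,
        4.61432920e-02, -6.89404374e-05]), 'tcp_pos': array([ 0.26470318, -0.59302995,  0.21350672]), 'tool_rot': array([-9.41925274e-04,  9.78046648e-01,  2.08383897e-01, -1.37670145e-04]), 'ft_force': array([ 0.42297248,  0.5735489 , -0.01419558]), 'wrist_torque': array([ 0.00062312, -0.04181156,  0.00689384]), 'gripper_force': 0.0, 'width': 0.09547150663762229}
```

View pics/scene0.png

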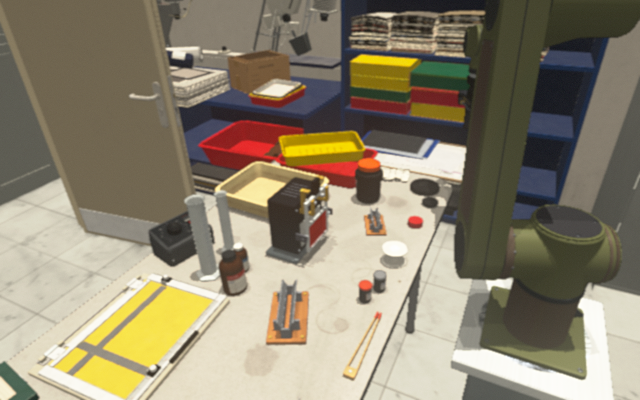

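View pics/top0.png

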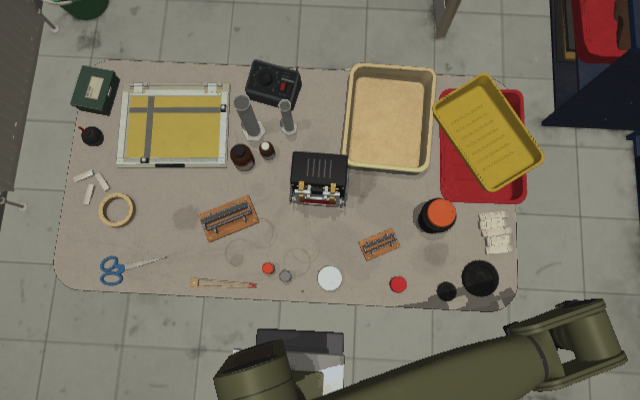

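The scene view shows the lamp with its red filter at (300,220), the large stand at (288,315) and a smaller look-alike at (375,222). In the top view the lamp is at (320,180), the large stand at (229,218) and the small one at (379,244).

```bash
python3 - <<'E'
from h import *
T=dict(np.load("top0.npz")); S=dict(np.load("scene0.npz"))
for nm,c,boxes in (("top",T,[(185,190,270,250),(350,222,410,268)]),("scene",S,[(255,270,325,350)])):
    P=cloud(c); hsv=cv2.cvtColor(c["pixels"],cv2.COLOR_RGB2HSV)
    for (a,b,e,f) in boxes:
        m=np.zeros(P.shape[:2],bool); m[b:f,a:e]=1
        m&=(hsv[...,0]>4)&(hsv[...,0]<22)&(hsv[...,1]>110)&(np.abs(P[...,2]-.012)<.012)
        r=cv2.minAreaRect(P[m][:,:2].astype(np.float32)); print(nm,"stand",m.sum(),np.median(P[m],0).round(4),r)
        # dark slot: things high
        m2=np.zeros(P.shape[:2],bool); m2[b:f,a:e]=1; m2&=(P[...,2]>.03)&(P[...,2]<.075)
        print("  slot",m2.sum(),cv2.minAreaRect(P[m2][:,:2].astype(np.float32)),P[m2][:,2].max())
for nm,c,(a,b,e,f) in (("top",T,(280,140,360,215)),("scene",S,(260,165,340,265))):
    P=cloud(c); m=np.zeros(P.shape[:2],bool); m[b:f,a:e]=1
    m1=m&(np.abs(P[...,2]-.185)<.006); print(nm,"lamp top",m1.sum(),cv2.minAreaRect(P[m1][:,:2].astype(np.float32)))
    m2=m&(P[...,2]>.20)&(P[...,2]<.25); q=P[m2]; print(" high",m2.sum(),q.min(0),q.max(0),np.median(q,0),cv2.minAreaRect(q[:,:2].astype(np.float32)))
    h=np.argwhere(m2); print(h.min(0),h.max(0))
c=T["pixels"][140:220,270:370]; c2=S["pixels"][165:265,250:350]; c3=T["pixels"][190:250,190:270]
o=np.hstack([cv2.resize(c,(500,400)),cv2.resize(c2,(300,400) if 0 else (400,400))[:, :300]])
cv2.imwrite("pics/crop1.png",cv2.cvtColor(o,cv2.COLOR_RGB2BGR))
E
```

```text
top stand 894 [0.5107 0.1941 0.0122] ((0.5209542512893677, 0.20085710287094116), (0.08932960033416748, 0.15943729877471924), 25.72210693359375)
  slot 528 ((0.5217682719230652, 0.2001459300518036), (0.0607750229537487, 0.14339306950569153), 26.198604583740234) 0.06520978410330155
top stand 448 [ 0.4641 -0.2464  0.0085] ((0.4672377109527588, -0.2482040673494339), (0.05890132114291191, 0.10766676068305969), 25.911542892456055)
  slot 172 ((0.4652727246284485, -0.24953484535217285), (0.03312956914305687, 0.09761862456798553), 26.35020637512207) 0.04882778484294258
scene stand 1126 [0.5107 0.2194 0.0123] ((0.5203503370285034, 0.20451325178146362), (0.08810743689537048, 0.1577596217393875), 25.56692886352539)
  slot 707 ((0.5211185216903687, 0.20282116532325745), (0.059383273124694824, 0.14575472474098206), 25.29008674621582) 0.06316029494599287
top lamp top 1835 ((0.6240443587303162, -0.06388479471206665), (0.14970456063747406, 0.1269960254430771), 88.46307373046875)
 high 184 [ 0.56864417 -0.11004349  0.20144905] [ 0.59641714 -0.01610765  0.2400729 ] [ 0.57772862 -0.06278331  0.22161326] ((0.5821996331214905, -0.06300102174282074), (0.0942794531583786, 0.02714899368584156), 88.93488311767578)
[181 299] [193 335]
scene lamp top 898 ((0.6215147376060486, -0.0603887215256691), (0.15179355442523956, 0.12776489555835724), 87.24258422851562)
 high 212 [ 0.56684108 -0.10954574  0.2002449 ] [ 0.59645771 -0.01137179  0.23687808] [ 0.57524003 -0.04929098  0.21922802] ((0.5812005400657654, -0.06037919223308563), (0.09814619272947311, 0.028645673766732216), 88.80300903320312)
[175 300] [197 324]
```

View pics/crop1.png

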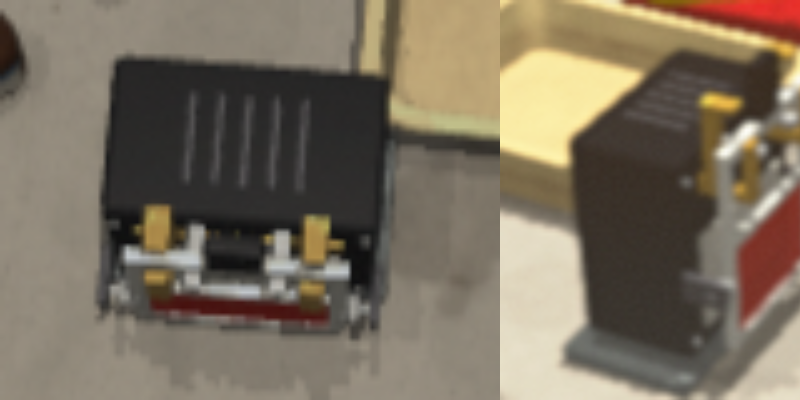

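The crop shows the black grip between two brass keeper posts, at crop (235,245). It agrees with the lamp's back edge, which puts the grip at about (0.5755, -0.0625) with lamp yaw about -1.5°. The large stand is at (0.5207, 0.2025), yaw about 25.7°. Moving to hover.

Emit:
step_arm:
  series:
    - {"xyz": [0,0,-0.25]}
    - {"xyz": [0,0,-0.46]}
    - {"xyz": [1,-0.8,-0.46],"rot": [0,0,-0.358]}
    - {"xyz": [1,-0.8,-0.46],"rot": [0,0,-0.358]}
    - {"xyz": [1,-0.8,-0.46],"rot": [0,0,-0.358]}
    - {"xyz": [1,-0.8,-0.46],"rot": [0,0,-0.358]}
    - {"xyz": [1,-0.8,-0.46],"rot": [0,0,-0.358]}
    - {"xyz": [1,-0.8,-0.46],"rot": [0,0,-0.358]}
    - {"xyz": [1,-0.8,-0.46],"rot": [0,0,-0.358]}

```text
invalid input
```

Emit:
step_arm:
  series:
    - {"xyz": [1,0.63,0]}
    - {"xyz": [1,0.63,0]}
    - {"xyz": [1,0.63,0]}
    - {"xyz": [1,0.63,0]}
    - {"xyz": [1,0.63,0]}
    - {"xyz": [1,0.63,0]}
    - {"xyz": [1,0.63,0]}
    - {"xyz": [1,0.63,0]}

```text
invalid input
```

```bash
python3 - <<'E'
from h import *
c=cams.read_camera("wrist"); np.savez("wrist0.npz",**c)
cv2.imwrite("pics/w0.png",c["pixels"][...,::-1])
P=cloud(c); g=c["pixels"].max(-1)
m=(g<70)&(P[...,2]>.222)&(P[...,2]<.245)&(abs(P[...,0]-.5755)<.03)&(abs(P[...,1]+.0625)<.03)
q=P[m]; print(m.sum(),q.min(0),q.max(0),cv2.minAreaRect(q[:,:2].astype(np.float32)) if m.sum() else 0)
m=(P[...,2]>.178)&(P[...,2]<.192)&(g<80)&(abs(P[...,1]+.0625)<.1)&(P[...,0]>.5)&(P[...,0]<.72)
q=P[m]; print("lamp",m.sum(),cv2.minAreaRect(q[:,:2].astype(np.float32)) if m.sum() else 0)
o=env.observe(); print(o["clock"],o["tcp_pos"],o["tool_rot"],o["ft_force"],o["joint_positions"])
E
```

```text
Traceback (most recent call last):
ValueError: zero-size array to reduction operation minimum which has no identity
```

View pics/w0.png

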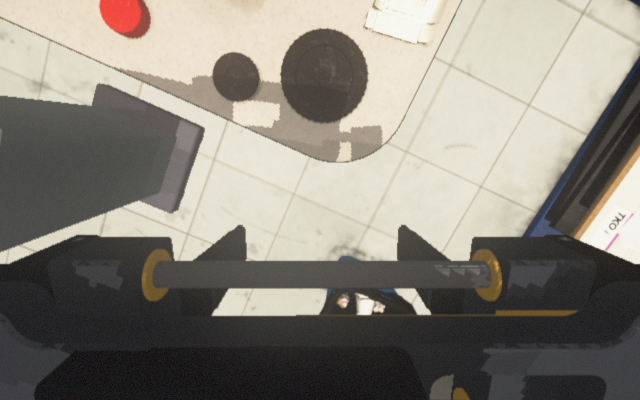

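The arm didn't move: both calls were refused, and the wrist picture still shows the start pose. The rows probably need every field.

Emit:
step_arm:
  series:
    - {"xyz": [0,0,-0.25],"rot": [0,0,0],"claw": -1}
    - {"xyz": [0,0,-0.46],"rot": [0,0,0],"claw": -1}
    - {"xyz": [1,-0.8,-0.46],"rot": [0,0,-0.358],"claw": -1}
    - {"xyz": [1,-0.8,-0.46],"rot": [0,0,-0.358],"claw": -1}
    - {"xyz": [1,-0.8,-0.46],"rot": [0,0,-0.358],"claw": -1}
    - {"xyz": [1,-0.8,-0.46],"rot": [0,0,-0.358],"claw": -1}
    - {"xyz": [1,-0.8,-0.46],"rot": [0,0,-0.358],"claw": -1}
    - {"xyz": [1,-0.8,-0.46],"rot": [0,0,-0.358],"claw": -1}
    - {"xyz": [1,-0.8,-0.46],"rot": [0,0,-0.358],"claw": -1}
  force: 20

```text
clock: 1.27
tcp_pos: [0.412, -0.3081, 0.3295]
tool_rot: [-0.0, 0.716, 0.698, -0.0]
ft_force: [-0.4, 0.2, -0.1]
width: 0.095
gripper_force: 0.0
```

Emit:
step_arm:
  series:
    - {"xyz": [1,0.63,0],"rot": [0,0,0],"claw": -1}
    - {"xyz": [1,0.63,0],"rot": [0,0,0],"claw": -1}
    - {"xyz": [1,0.63,0],"rot": [0,0,0],"claw": -1}
    - {"xyz": [1,0.63,0],"rot": [0,0,0],"claw": -1}
    - {"xyz": [1,0.63,0],"rot": [0,0,0],"claw": -1}
    - {"xyz": [1,0.63,0],"rot": [0,0,0],"claw": -1}
    - {"xyz": [1,0.63,0],"rot": [0,0,0],"claw": -1}

```text
clock: 2.15
tcp_pos: [0.5754, -0.0644, 0.3292]
tool_rot: [-0.0, 0.717, 0.697, -0.001]
ft_force: [-0.6, -0.1, -0.1]
width: 0.0949
gripper_force: 0.0
```

```bash
python3 - <<'E'
from h import *
c=cams.read_camera("wrist"); np.savez("wrist0.npz",**c)
cv2.imwrite("pics/w1.png",c["pixels"][...,::-1])
P=cloud(c); g=c["pixels"].max(-1)
def rep(n,m):
    q=P[m]; print(n,m.sum(),*((q.min(0),q.max(0),cv2.minAreaRect(q[:,:2].astype(np.float32))) if m.sum() else ()))
near=(abs(P[...,0]-.5755)<.03)&(abs(P[...,1]+.0625)<.03)
rep("grip",(g<70)&(P[...,2]>.222)&(P[...,2]<.245)&near)
rep("griptop",(P[...,2]>.230)&(P[...,2]<.242)&near)
rep("lamp",(P[...,2]>.178)&(P[...,2]<.192)&(g<80)&(abs(P[...,1]+.0625)<.1)&(P[...,0]>.5)&(P[...,0]<.72))
o=env.observe(); print(o["clock"],o["tcp_pos"],o["tool_rot"],o["ft_force"],o["joint_positions"])
E
```

```text
grip 266 [ 0.57171731 -0.07489614  0.22358633] [ 0.58203043 -0.04711503  0.23648391] ((0.5768653154373169, -0.06103084608912468), (0.027792852371931076, 0.00962311215698719), 88.47742462158203)
griptop 391 [ 0.57070618 -0.07717712  0.23004346] [ 0.5828433  -0.04711503  0.23663918] ((0.5768506526947021, -0.06222616508603096), (0.030170675367116928, 0.011450900696218014), 88.10437774658203)
lamp 8366 [ 0.59650091 -0.13599153  0.17802464] [0.68654387 0.0115631  0.18824043] ((0.6417494416236877, -0.06226895749568939), (0.14643420279026031, 0.08772153407335281), 87.83981323242188)
2.2 [ 0.57529958 -0.06475455  0.32943477] [-6.04242784e-05  7.17449200e-01  6.96610735e-01 -3.54370972e-04] [-0.07518381  0.19197319  0.51305238] [-2.04540192e-01 -7.90055970e-02  1.66642964e+00 -5.18979132e-04
  1.55466625e+00 -1.75060584e-01]
```

View pics/w1.png

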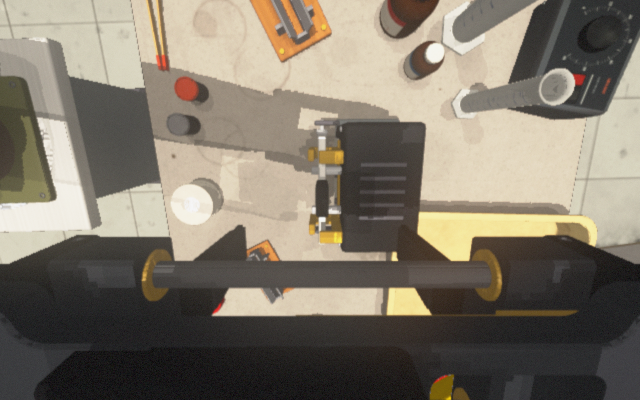

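The wrist view shows the grip at (322,195) between the brass keeper posts, measured at (0.5768, -0.0622) with its top at 0.236 as expected. Closing partly, going down and gripping.

Emit:
step_arm:
  series:
    - {"xyz": [0.01,0.006,0],"rot": [0,0,0],"claw": 0.25}
    - {"xyz": [0.01,0.006,0.15],"rot": [0,0,0],"claw": 0.25}
    - {"xyz": [0.01,0.006,0.25],"rot": [0,0,0],"claw": 0.25}
    - {"xyz": [0.01,0.006,0.35],"rot": [0,0,0],"claw": 0.25}
    - {"xyz": [0.01,0.006,0.45],"rot": [0,0,0],"claw": 0.25}
    - {"xyz": [0.01,0.006,0.506],"rot": [0,0,0],"claw": 0.25}
    - {"xyz": [0.01,0.006,0.506],"rot": [0,0,0],"claw": 0.25}
  force: 40

```text
clock: 3.08
tcp_pos: [0.5765, -0.0612, 0.2022]
tool_rot: [-0.001, 0.717, 0.697, -0.001]
ft_force: [-0.1, 0.2, -0.1]
width: 0.0368
gripper_force: 0.0
```

Emit:
step_arm:
  series:
    - {"xyz": [0,0,0],"rot": [0,0,0],"claw": 0.6}
    - {"xyz": [0,0,0],"rot": [0,0,0],"claw": 1}
    - {"xyz": [0,0,0],"rot": [0,0,0],"claw": 1}
    - {"xyz": [0,0,0],"rot": [0,0,0],"claw": 1}
    - {"xyz": [0,0,0],"rot": [0,0,0],"claw": 1}
    - {"xyz": [0,0,0],"rot": [0,0,0],"claw": 1}
  force: 40

```text
clock: 3.82
tcp_pos: [0.5774, -0.0608, 0.2041]
tool_rot: [0.0, 0.716, 0.698, 0.0]
ft_force: [-2.9, 0.1, 5.9]
width: 0.012
gripper_force: 40.0
```

Emit:
step_arm:
  series:
    - {"xyz": [0,0,-0.008],"rot": [0,0,0],"claw": 1}
    - {"xyz": [0,0,-0.016],"rot": [0,0,0],"claw": 1}
    - {"xyz": [0,0,-0.024],"rot": [0,0,0],"claw": 1}
    - {"xyz": [0,0,-0.032],"rot": [0,0,0],"claw": 1}
    - {"xyz": [0,0,-0.04],"rot": [0,0,0],"claw": 1}
    - {"xyz": [0,0,-0.048],"rot": [0,0,0],"claw": 1}
    - {"xyz": [0,0,-0.056],"rot": [0,0,0],"claw": 1}
    - {"xyz": [0,0,-0.064],"rot": [0,0,0],"claw": 1}
    - {"xyz": [0,0,-0.064],"rot": [0,0,0],"claw": 1}

```text
clock: 4.95
tcp_pos: [0.5776, -0.0609, 0.2198]
tool_rot: [0.001, 0.716, 0.698, 0.0]
ft_force: [0.6, 0.2, -1.7]
width: 0.012
gripper_force: 40.0
```

Emit:
step_arm:
  series:
    - {"xyz": [0,0,-0.008],"rot": [0,0,0],"claw": 1}
    - {"xyz": [0,0,-0.016],"rot": [0,0,0],"claw": 1}
    - {"xyz": [0,0,-0.016],"rot": [0,0,0],"claw": 1}

```text
clock: 5.32
tcp_pos: [0.5774, -0.0608, 0.2234]
tool_rot: [0.0, 0.716, 0.698, 0.0]
ft_force: [-0.2, -0.3, -2.2]
width: 0.0122
gripper_force: 40.0
```

Emit:
step_arm:
  series:
    - {"xyz": [0,0,-0.004],"rot": [0,0,0],"claw": 1}
    - {"xyz": [0,0,-0.008],"rot": [0,0,0],"claw": 1}
    - {"xyz": [0,0,-0.008],"rot": [0,0,0],"claw": 1}

```text
clock: 5.7
tcp_pos: [0.5773, -0.0608, 0.2253]
tool_rot: [0.0, 0.716, 0.698, 0.0]
ft_force: [0.1, -0.4, -2.1]
width: 0.012
gripper_force: 40.0
```

Emit:
step_arm:
  series:
    - {"xyz": [0,0,-0.004],"rot": [0,0,0],"claw": 1}
    - {"xyz": [0,0,-0.008],"rot": [0,0,0],"claw": 1}
    - {"xyz": [0,0,-0.008],"rot": [0,0,0],"claw": 1}

```text
clock: 6.08
tcp_pos: [0.5771, -0.0608, 0.2264]
tool_rot: [-0.0, 0.716, 0.698, -0.0]
ft_force: [1.5, -1.3, -6.7]
width: 0.0117
gripper_force: 40.0
```

Emit:
step_arm:
  series:
    - {"xyz": [0,0,-0.002],"rot": [0,0,0],"claw": 1}
    - {"xyz": [0,0,-0.004],"rot": [0,0,0],"claw": 1}
    - {"xyz": [0,0,-0.004],"rot": [0,0,0],"claw": 1}

```text
clock: 6.45
tcp_pos: [0.5771, -0.0608, 0.2264]
tool_rot: [-0.0, 0.716, 0.698, -0.0]
ft_force: [5.6, -0.4, -14.0]
width: 0.0118
gripper_force: 40.0
```

Lug contact felt: z is held at 0.2264 while the force grows to 14 N. Easing down 2 mm from there, then starting the draw.

Emit:
step_arm:
  series:
    - {"xyz": [0,0,0.008],"rot": [0,0,0],"claw": 1}
    - {"xyz": [0,0,0.0145],"rot": [0,0,0],"claw": 1}
    - {"xyz": [0,0,0.0145],"rot": [0,0,0],"claw": 1}
    - {"xyz": [0,-0.01,0.0145],"rot": [0,0,0],"claw": 1}
    - {"xyz": [0,-0.02,0.0145],"rot": [0,0,0],"claw": 1}
    - {"xyz": [0,-0.03,0.0145],"rot": [0,0,0],"claw": 1}
    - {"xyz": [0,-0.04,0.0145],"rot": [0,0,0],"claw": 1}
    - {"xyz": [0,-0.04,0.0145],"rot": [0,0,0],"claw": 1}

```text
clock: 7.45
tcp_pos: [0.5671, -0.0605, 0.2245]
tool_rot: [0.0, 0.716, 0.698, 0.0]
ft_force: [0.2, 0.3, -2.0]
width: 0.0119
gripper_force: 40.0
```

Emit:
step_arm:
  series:
    - {"xyz": [0,-0.03,0],"rot": [0,0,0],"claw": 1}
    - {"xyz": [0,-0.07,0],"rot": [0,0,0],"claw": 1}
    - {"xyz": [0,-0.11,0],"rot": [0,0,0],"claw": 1}
    - {"xyz": [0,-0.16,0],"rot": [0,0,0],"claw": 1}
    - {"xyz": [0,-0.21,0],"rot": [0,0,0],"claw": 1}
    - {"xyz": [0,-0.26,0],"rot": [0,0,0],"claw": 1}
    - {"xyz": [0,-0.31,0],"rot": [0,0,0],"claw": 1}
    - {"xyz": [0,-0.36,0],"rot": [0,0,0],"claw": 1}
    - {"xyz": [0,-0.36,-0.16],"rot": [0,0,0],"claw": 1}
    - {"xyz": [0,-0.36,-0.28],"rot": [0,0,0],"claw": 1}
    - {"xyz": [0,-0.36,-0.28],"rot": [0,0,0],"claw": 1}

```text
clock: 8.82
tcp_pos: [0.4783, -0.0585, 0.2977]
tool_rot: [0.003, 0.716, 0.698, 0.002]
ft_force: [0.1, 0.3, -2.3]
width: 0.0116
gripper_force: 40.0
```

```bash
python3 - <<'E'
from h import *
for n in("scene","top","wrist"):
    c=cams.read_camera(n); np.savez(n+"2.npz",**c); P=cloud(c); px=c["pixels"]
    o=env.observe(); t=o["tcp_pos"]
    hsv=cv2.cvtColor(px,cv2.COLOR_RGB2HSV)
    if n=="scene": cv2.imwrite("pics/s2.png",px[...,::-1])
    near=np.hypot(P[...,0]-t[0],P[...,1]-t[1])<.085
    red=((hsv[...,0]<8)|(hsv[...,0]>172))&(hsv[...,1]>120)&near&(P[...,2]>.06)
    fr=near&(P[...,2]>.09)&(P[...,2]<.27)&(px.min(-1)>70)
    for k,m in(("red",red),("frame",fr)):
        q=P[m]
        if len(q)>20: print(n,k,len(q),np.percentile(q,1,0).round(4),np.percentile(q,99,0).round(4),cv2.minAreaRect(q[:,:2].astype(np.float32)))
    # stand from wrist/top
    m=(hsv[...,0]>4)&(hsv[...,0]<22)&(hsv[...,1]>110)&(np.abs(P[...,2]-.012)<.008)&(np.hypot(P[...,0]-.52,P[...,1]-.2025)<.11)
    if m.sum()>50:print(n,"stand",m.sum(),cv2.minAreaRect(P[m][:,:2].astype(np.float32)))
    m=(P[...,2]>.025)&(P[...,2]<.07)&(np.hypot(P[...,0]-.52,P[...,1]-.2025)<.11)
    if m.sum()>50:print(n,"slot",m.sum(),cv2.minAreaRect(P[m][:,:2].astype(np.float32)))
print(t,o["tool_rot"],o["ft_force"],o["wrist_torque"],o["joint_positions"])
E
```

```text
scene red 307 [ 0.4257 -0.1044  0.1428] [ 0.4851 -0.0133  0.4508] ((0.46770480275154114, -0.05468607693910599), (0.08419961482286453, 0.0627892017364502), 62.37944793701172)
scene frame 513 [ 0.4712 -0.1187  0.1305] [0.4826 0.0029 0.2673] ((0.47747623920440674, -0.05745290219783783), (0.1264127641916275, 0.011359767988324165), 88.7066879272461)
scene stand 1111 ((0.5203709602355957, 0.20413240790367126), (0.08786880224943161, 0.15925784409046173), 25.256847381591797)
scene slot 769 ((0.5214071273803711, 0.2027345597743988), (0.05916426703333855, 0.14601507782936096), 25.41547966003418)
top frame 46 [ 0.4707 -0.1234  0.1307] [0.4792 0.0021 0.265 ] ((0.4740085303783417, -0.060648784041404724), (0.009130913764238358, 0.125698059797287), 0.8604496717453003)
top stand 869 ((0.5210339426994324, 0.20087450742721558), (0.08929482847452164, 0.15942838788032532), 25.31473731994629)
top slot 558 ((0.522911548614502, 0.20047561824321747), (0.061555445194244385, 0.14376182854175568), 24.883691787719727)
wrist red 240 [ 0.4511 -0.0924  0.3719] [0.5528 0.0091 0.4637] ((0.504115879535675, -0.03577499836683273), (0.062281541526317596, 0.1371682733297348), 63.67165756225586)
wrist frame 102 [ 0.4728 -0.0017  0.1746] [0.4846 0.0041 0.2671] ((0.4787239730358124, 0.0012342226691544056), (0.005718416068702936, 0.011758124455809593), 88.39900207519531)
wrist stand 1927 ((0.5394001007080078, 0.16682597994804382), (0.08966345340013504, 0.08344107121229172), 25.203901290893555)
wrist slot 941 ((0.5437153577804565, 0.15273182094097137), (0.04808966442942619, 0.054498013108968735), 76.57195281982422)
[ 0.47645865 -0.05801031  0.29265949] [-1.10806707e-03  7.16340319e-01  6.97749827e-01 -7.06409609e-04] [-0.08427688 -0.38248819 -2.82282693] [-0.02728431 -0.09829952  0.0012038 ] [-2.33058856e-01 -2.97752296e-01  1.91507501e+00 -5.42787900e-06
  1.52689811e+00 -2.06766905e-01]
```

View pics/s2.png

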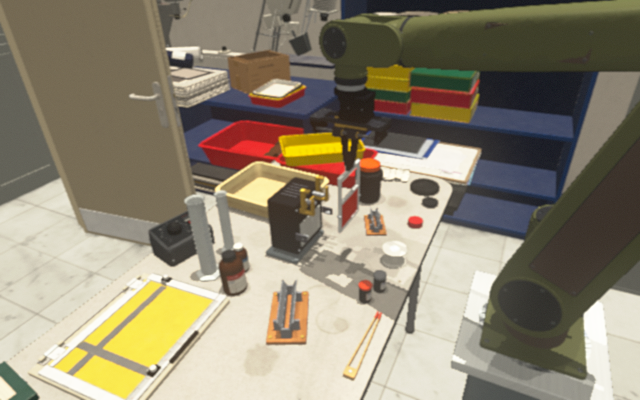

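The scene view shows the filter hanging upright in the gripper at (348,197), clear of the lamp, with nothing disturbed. Turning and moving toward the large stand.

Emit:
step_arm:
  series:
    - {"xyz": [0.1,0.01,0],"rot": [0,0,-0.015],"claw": 1}
    - {"xyz": [0.22,0.03,0],"rot": [0,0,-0.035],"claw": 1}
    - {"xyz": [0.34,0.05,0],"rot": [0,0,-0.055],"claw": 1}
    - {"xyz": [0.46,0.07,0],"rot": [0,0,-0.075],"claw": 1}
    - {"xyz": [0.58,0.09,0],"rot": [0,0,-0.095],"claw": 1}
    - {"xyz": [0.7,0.11,0],"rot": [0,0,-0.115],"claw": 1}
    - {"xyz": [0.82,0.13,0],"rot": [0,0,-0.135],"claw": 1}
    - {"xyz": [0.9,0.14,0],"rot": [0,0,-0.149],"claw": 1}
    - {"xyz": [0.9,0.14,0],"rot": [0,0,-0.149],"claw": 1}
    - {"xyz": [0.9,0.14,0],"rot": [0,0,-0.149],"claw": 1}

```text
clock: 10.22
tcp_pos: [0.5179, 0.1653, 0.2938]
tool_rot: [-0.0, 0.535, 0.845, -0.001]
ft_force: [0.3, -1.0, -2.6]
width: 0.0117
gripper_force: 40.0
```

```bash
cat > m.py <<'E'
from h import *
o=env.observe(); t=o["tcp_pos"]; w,x,y,z=o["tool_rot"]; a=2*np.arctan2(y,x)-np.pi/2
ux=np.array([np.cos(a),np.sin(a)]); uy=np.array([-ux[1],ux[0]])
print("tcp",t,"filter yaw",np.degrees(a))
for n in("scene","top","wrist"):
    c=cams.read_camera(n); P=cloud(c); px=c["pixels"]; hsv=cv2.cvtColor(px,cv2.COLOR_RGB2HSV)
    cv2.imwrite(f"pics/{n}_m{int(o['clock']*100)}.png",px[...,::-1])
    d=P[...,:2]-t[:2]; A,B=d@ux,d@uy
    m=(abs(A)<.02)&(abs(B)<.075)&(P[...,2]>t[2]-.175)&(P[...,2]<t[2]-.03)&(px.min(-1)>60)
    if m.sum()>20:
        r=[np.percentile(v[m],[1,50,99]).round(4) for v in(A,B)]; print(n,"filter off across/along",m.sum(),*r,"zmin",np.percentile(P[m][:,2],1))
    m=(hsv[...,0]>4)&(hsv[...,0]<22)&(hsv[...,1]>110)&(np.abs(P[...,2]-.012)<.008)&(np.hypot(P[...,0]-.52,P[...,1]-.2025)<.11)
    if m.sum()>50:print(n,"stand",m.sum(),cv2.minAreaRect(P[m][:,:2].astype(np.float32)))
    m=(P[...,2]>.025)&(P[...,2]<.07)&(np.hypot(P[...,0]-.52,P[...,1]-.2025)<.11)
    if m.sum()>50:print(n,"slot",m.sum(),cv2.minAreaRect(P[m][:,:2].astype(np.float32)))
E
python3 m.py
```

```text
tcp [0.51792501 0.16526876 0.29384399] filter yaw 25.279908701670717
scene filter off across/along 485 [-0.0054 -0.003   0.0028] [-0.0581  0.0265  0.0627] zmin 0.1281929967905244
scene stand 999 ((0.5204203724861145, 0.20452329516410828), (0.0879846066236496, 0.1585189402103424), 24.911291122436523)
scene slot 760 ((0.5210596323013306, 0.2031579613685608), (0.05931377783417702, 0.14545556902885437), 25.564218521118164)
top filter off across/along 141 [-0.0058 -0.0034  0.0031] [-0.065  -0.0465  0.0556] zmin 0.12891889856733166
top stand 303 ((0.5205884575843811, 0.20027291774749756), (0.08644309639930725, 0.1589002162218094), 25.217262268066406)
top slot 78 ((0.5386441946029663, 0.2018517255783081), (0.05520728603005409, 0.14347735047340393), 3.7205071449279785)
wrist filter off across/along 92 [-0.0054  0.0005  0.0063] [0.0558 0.058  0.0615] zmin 0.17539737468400773
wrist stand 3107 ((0.5233913064002991, 0.20208272337913513), (0.08874642848968506, 0.15766723453998566), 25.601486206054688)
wrist slot 1723 ((0.5238443613052368, 0.20087137818336487), (0.05886339768767357, 0.1435272991657257), 25.248546600341797)
```

Emit:
step_arm:
  series:
    - {"xyz": [0.065,0.04,0],"rot": [0,0,0],"claw": 1}
    - {"xyz": [0.131,0.081,0],"rot": [0,0,0],"claw": 1}
    - {"xyz": [0.131,0.081,0.06],"rot": [0,0,0],"claw": 1}
    - {"xyz": [0.131,0.081,0.12],"rot": [0,0,0],"claw": 1}
    - {"xyz": [0.131,0.081,0.18],"rot": [0,0,0],"claw": 1}
    - {"xyz": [0.131,0.081,0.22],"rot": [0,0,0],"claw": 1}
    - {"xyz": [0.131,0.081,0.22],"rot": [0,0,0],"claw": 1}
    - {"xyz": [0.131,0.081,0.22],"rot": [0,0,0],"claw": 1}

```text
clock: 11.38
tcp_pos: [0.5228, 0.204, 0.2401]
tool_rot: [0.0, 0.535, 0.845, 0.0]
ft_force: [-0.2, -0.4, -2.0]
width: 0.0119
gripper_force: 40.0
```

```bash
python3 m.py; ls pics
```

```text
tcp [0.52283374 0.20401558 0.24010678] filter yaw 25.29592655133333
scene filter off across/along 520 [-0.0052 -0.0027  0.0032] [-0.0577  0.0262  0.0627] zmin 0.07453126539922714
scene stand 992 ((0.5210296511650085, 0.20406833291053772), (0.08738890290260315, 0.1598176211118698), 25.51449966430664)
scene slot 566 ((0.5209773182868958, 0.2033114731311798), (0.05952873080968857, 0.1448575258255005), 25.512718200683594)
top filter off across/along 136 [-0.0052 -0.0028  0.0046] [-0.0654 -0.046  -0.004 ] zmin 0.07056522833133569
top stand 554 ((0.5272554159164429, 0.18774224817752838), (0.08877462893724442, 0.1311320662498474), 25.734277725219727)
top slot 155 ((0.517964243888855, 0.1817389875650406), (0.044861070811748505, 0.11786866933107376), 34.087493896484375)
wrist filter off across/along 93 [-0.0052  0.0007  0.0066] [0.0562 0.0583 0.0619] zmin 0.12165857728638242
wrist stand 3355 ((0.5233484506607056, 0.20209845900535583), (0.08909179270267487, 0.15760141611099243), 25.313060760498047)
wrist slot 1983 ((0.5187435150146484, 0.2117040604352951), (0.059628602117300034, 0.12038101255893707), 25.47492790222168)
crop1.png
s2.png
scene0.png
scene_m1022.png
scene_m1137.png
top0.png
top_m1022.png
top_m1137.png
w0.png
w1.png
wrist_m1022.png
wrist_m1137.png
```

Emit:
step_arm:
  series:
    - {"xyz": [0,0,0.03],"rot": [0,0,0],"claw": 1}
    - {"xyz": [0,0,0.06],"rot": [0,0,0],"claw": 1}
    - {"xyz": [0,0,0.09],"rot": [0,0,0],"claw": 1}
    - {"xyz": [0,0,0.12],"rot": [0,0,0],"claw": 1}
    - {"xyz": [0,0,0.14],"rot": [0,0,0],"claw": 1}
    - {"xyz": [0,0,0.16],"rot": [0,0,0],"claw": 1}
    - {"xyz": [0,0,0.16],"rot": [0,0,0],"claw": 1}

```text
clock: 12.4
tcp_pos: [0.5223, 0.204, 0.199]
tool_rot: [-0.0, 0.535, 0.845, -0.0]
ft_force: [0.9, -0.4, -2.1]
width: 0.0117
gripper_force: 40.0
```

Emit:
step_arm:
  series:
    - {"xyz": [0,0,0.02],"rot": [0,0,0],"claw": 1}
    - {"xyz": [0,0,0.04],"rot": [0,0,0],"claw": 1}
    - {"xyz": [0,0,0.056],"rot": [0,0,0],"claw": 1}
    - {"xyz": [0,0,0.068],"rot": [0,0,0],"claw": 1}
    - {"xyz": [0,0,0.068],"rot": [0,0,0],"claw": 1}

```text
clock: 13.02
tcp_pos: [0.5223, 0.204, 0.1821]
tool_rot: [-0.0, 0.535, 0.845, -0.0]
ft_force: [0.7, 0.4, -2.8]
width: 0.0117
gripper_force: 40.0
```

Emit:
step_arm:
  series:
    - {"xyz": [0,0,0.004],"rot": [0,0,0],"claw": 1}
    - {"xyz": [0,0,0.008],"rot": [0,0,0],"claw": 1}
    - {"xyz": [0,0,0.008],"rot": [0,0,0],"claw": 1}

```text
clock: 13.4
tcp_pos: [0.5228, 0.2041, 0.1812]
tool_rot: [0.0, 0.535, 0.845, 0.0]
ft_force: [0.1, -0.3, -0.1]
width: 0.0114
gripper_force: 40.0
```

Floor contact at the expected height: the weight has come off the wrist. Releasing and withdrawing.

Emit:
step_arm:
  series:
    - {"xyz": [0,0,0],"rot": [0,0,0],"claw": 0.6}
    - {"xyz": [0,0,0],"rot": [0,0,0],"claw": 0.3}
    - {"xyz": [0,0,0],"rot": [0,0,0],"claw": 0.3}
    - {"xyz": [0,0,0],"rot": [0,0,0],"claw": 0.3}
    - {"xyz": [0,0,-0.08],"rot": [0,0,0],"claw": 0.3}
    - {"xyz": [0,0,-0.24],"rot": [0,0,0],"claw": 0.3}
    - {"xyz": [0,0,-0.44],"rot": [0,0,0],"claw": 0.3}
    - {"xyz": [0,0,-0.6],"rot": [0,0,0],"claw": 0.3}
    - {"xyz": [0,0,-0.6],"rot": [0,0,0],"claw": 0.3}
    - {"xyz": [0,0,-0.6],"rot": [0,0,0],"claw": 0.3}

```text
clock: 14.65
tcp_pos: [0.5224, 0.2041, 0.3308]
tool_rot: [0.0, 0.535, 0.845, 0.0]
ft_force: [0.1, -0.8, -0.9]
width: 0.0331
gripper_force: 0.0
```

```bash
python3 - <<'E'
from h import *
C=np.array([.522,.203]);a=np.radians(25.3);ux=np.array([np.cos(a),np.sin(a)]);uy=np.array([-ux[1],ux[0]])
for n in("scene","wrist"):
    c=cams.read_camera(n);P=cloud(c);d=P[...,:2]-C;A,B=d@ux,d@uy
    if n=="scene": cv2.imwrite("pics/end.png",cv2.resize(c["pixels"][150:360,180:420,::-1],(640,560)))
    for lo,hi in((.08,.1),(.155,.17),(.19,.215)):
        m=(abs(A)<.04)&(abs(B)<.075)&(P[...,2]>lo)&(P[...,2]<hi)
        if m.sum()>5: print(n,lo,m.sum(),np.percentile(A[m],[1,50,99]).round(4),np.percentile(B[m],[1,99]).round(4),P[m][:,2].max())
E
```

```text
scene 0.08 106 [-0.0039 -0.0015  0.0039] [-0.0549  0.062 ] 0.09999999256672419
scene 0.155 91 [-0.0041 -0.0014  0.004 ] [-0.0568  0.0614] 0.16988604641039176
scene 0.19 109 [-0.0062 -0.001   0.0058] [-0.0126  0.0166] 0.2137296095107236
wrist 0.155 404 [-0.0019  0.0016  0.0054] [-0.0593  0.0587] 0.16999907220855656
wrist 0.19 374 [-0.0036  0.0016  0.0079] [-0.0154  0.014 ] 0.21364730827853193
```

View pics/end.png

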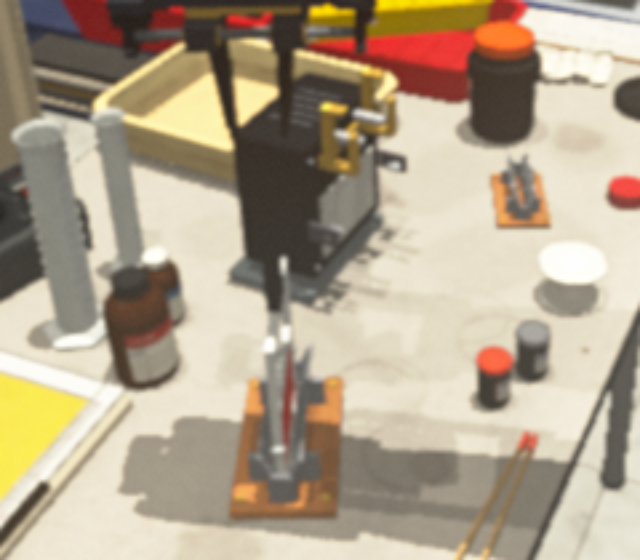

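The filter stands upright in the large stand's slot at (285,400), with its top at 0.2135 m (expected 0.212), so it is fully down. The gripper is clear and nothing else has moved.

```bash
python3 -c "
from rig import job
print(job.hand_in())"
```

```text
the job is handed in; nothing more can be done
None
```

The red filter frame is off the safelight and stands upright and fully down in the slot of the large storage stand, released; I handed the job in (no verdict came back), with the keeper lugs felt at about 14 N and nothing else seen to move.

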